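# Block the shaker tray and start the shaker

### The arm

A 6-joint arm with a two-finger parallel gripper is mounted at the origin on the work surface. World frame = base frame: x ahead of the robot, y to its left, z up, the work surface at z = 0. Lengths are in m, angles in rad, forces in N, time in s.
With the tool pointing down it reaches from about 0.325 to 0.775 m from the base axis. Payload 5.5 kg.
Tool frame: the origin (TCP) lies at the very end of the fingers, on their centre line; the grasp point (between the pads) lies 19 mm behind it; z points along the fingers, y is the line along which they close (so a half turn about z gives the same grasp; the last joint's range is limited). The gripper opens to 85 mm and grips with 20 to 120 N. Pads are 22 mm wide; open, the fingers measure 114 mm over their backs; the gripper's body (76 mm by 85 mm) begins 54 mm behind the grasp point. The pads swing forward as they close: fully open they stand 13 mm farther back than shut.
Start: joints at [-1.337, 0.091, 1.231, -0, 1.82, -0.057], TCP at [0.172, -0.575, 0.231] pointing down, gripper open.
Joint ranges: [-2.87, 2.87], [-0.86, 2.18], [0.17, 2.46], [-1.51, 4.65], [0.06, 2.69], [-2.65, 2.65]. Speed limits (rad/s): [2.57, 2.57, 3.01, 3.14, 3.14, 3.14].

### API

Orientations are given as a 3x3 rotation matrix whose columns are the frame's x, y, z axes.
In Python, from workcell import arm gives the robot as it stands. The module is installed in compiled form; this text tells all that it offers. Calls block until the motion is done:
- arm.move_ptp(position, orientation): joint-space move of the TCP to a pose.
- arm.move_straight(position, attitude=None, v=0.15, f_stop=None): straight line of the TCP; attitude=None keeps the orientation; v is the mean speed in m/s. With f_stop (N) it stops when the force on the tool has changed by that much, and returns True; else False.
- arm.movej(angles): joint-space move.
- arm.gripper_to(opening, strength=None): finger opening in m; strength is the grip in N (None keeps the last); returns when the fingers have stopped.
- arm.dwell(seconds).
- arm.solve_ik(position, orientation): joint angles nearest the present ones, or None.
- arm.grab_frame(name): name is "side" or "top" or "wrist"; returns the picture (420x560x3 uint8, red, green, blue); there is no depth.
- arm.calibration(name): a dict with "intrinsics" (3x3 intrinsics, pixels), "extrinsics" (4x4, takes a point from camera to world coordinates); the wrist camera has in their place "mount" (4x4, takes a point from camera to tool coordinates, whose origin is the TCP and whose axes are the flange's). Camera axes: x right, y down, z forward; pixel columns grow to the right and rows downward; lengths in m; the calibration is good to about 2 mm. A picture is of the moment at which its call begins: read the wrist's pose just before it. calibration takes no time and is no camera call.
A pose or a line that the arm cannot do raises arm.Unreachable and nothing moves.
- arm.job_done(): hands the job in; it is judged then, once.
Readings, each from a call of its own:
- arm.current_t(): time.
- arm.current_joints(): joint angles.
- arm.current_dq(): joint speeds.
- arm.current_joint_torque(): joint torques, N m.
- arm.current_eef_pos(): TCP position.
- arm.current_orientation(): TCP orientation.
- arm.current_wrist_force(): force on the tool from outside, world axes, zero at the start.
- arm.current_torque(): the same for the moment, N m.
- arm.current_width(): finger opening in m.
- arm.current_grip_force(): force on a finger pad.
Only numpy, scipy, OpenCV 4.12 (cv2) and the standard library are available. Lean on these libraries where they do the work, as an engineer would, in place of code of your own. Each camera call takes 0.05 s, during which the arm holds its last target. There are 200 camera calls.

### The job

Fill the empty place in the bench shaker's tray with the teal blocking brick, standing upright on the tray floor between its neighbours so that the load cannot shift; lower it in rather than dropping it. Only then press the green start key on the control box until it clicks, without forcing it, and let it go. Do not press the red key, leave the two tray items in their places, and do not disturb the spare bricks or the other things on the bench.

Things in the scene. Friction and masses are not known exactly. Their poses are not given: they have to be found in the camera images.
- shaker: White bench shaker, fixed, 190 (x) by 240 (y) by 50 mm, with a steel channel tray along y on top. Origin: centre of its underside, on the bench. Tray floor 66 mm up, inside 48 (x) by 199.5 mm (y), centred; walls 4 mm thick, 30 mm high. Three places at y = -66.5, 0, +66.5 mm: bottle, module and an empty one, in any order. It stands left or right of the robot, the rack on the other side.
- gap_mat: Thin orange rubber mat, 42 (x) by 58 (y) by 1 mm, seen only (no height to reckon with), in the middle of the tray's empty place. Origin: centre of its underside, on the tray floor. Axes as the shaker's. The brick's 65 mm length goes along this y, its 44 mm thickness along x.
- bottle: White rectangular bottle with blue label and blue cap, loose in the tray, 44 (x) by 64 (y) mm, body 92 mm and cap top 116 mm high. Origin: centre of its underside, on the tray floor. Axes as the shaker's. It must stay where it is.
- module: Black rectangular pump module with steel head, loose in the tray, 44 (x) by 64 (y) by 96 mm, with a steel boss up to 106 mm. Origin: centre of its underside, on the tray floor. Axes as the shaker's. It must stay where it is.
- rack: Aluminium brick rack, fixed, 84 (x) by 165 (y) mm. Origin: centre of its underside, on the bench. Floor 6 mm. Three slots along y at -51, 0, +51 mm, each 48 mm wide, between partitions 3 mm thick, 66 mm long (x), tops 98 mm above the bench; the slots' +x and -x ends are open but for lips 39 mm from the middle, 16 mm high. Holds the teal and two spare bricks upright, in any order.
- brick_c (a point): Teal brick, rigid, 0.09 kg: 65 long (its x), 44 thick (y), 90 mm high (z), foot bevelled 4 mm. This point: its centre, 45 mm above its underside. Starts upright in the rack, its x along the rack's x: there only its ends, 65 mm apart, can be gripped. In the tray neighbours stand 1 to 2 mm from those ends: stand it on free bench first and regrasp it across the 44 mm.
- spare_grey: Grey spare brick, too small for the gap: 50 (x) by 44 (y) by 90 mm high, upright in the rack. Origin: centre of its underside. Leave it alone.
- spare_black: Black spare brick, as the grey one. Leave it alone.
- control: Grey control box with white top panel, fixed, 100 (x) by 130 (y) by 48 mm high. Origin: centre of its underside, on the bench. Two round membrane keys on top, green start key at its +y side, red stop key at -y, 60 mm apart.
- start_key_top (a point): Centre of the top face of the round green start key, 34 mm across, standing 2.3 mm above the panel, about 50 mm above the bench. Pressed straight down; it clicks at about 7 N (a brief hold of about 0.2 s), is fully down at 8.4 N, and the panel is damaged above 40 N.
- start_key (a joint): Travel of the green key in m: 0 at rest, clicks at 0.001, fully down 0.0015; springs back by itself.
- stop_key_top (a point): Centre of the top face of the red stop key, same shape as the green one. Do not press.
- stop_key (a joint): Travel of the red key in m, as the green one.
- beaker: Glass beaker, 52 mm across, 75 mm high, loose on the bench. Origin: centre of its underside. Leave it alone.
- pump_head: Stainless pump head, round, 52 mm across, 52 mm high, loose on the bench. Origin: centre of its underside. Leave it alone.
- amber: Amber glass bottle, 60 mm across, 150 mm high, loose on the bench at the far side. Origin: centre of its underside. Leave it alone.

How it is judged:
On the way, in this order (a step that is already met when the one before it is completed fails the run):
1. the teal brick stands released on the tray floor in the empty place, between its neighbours (horizontal distance between brick_c and gap_mat below 0.008 m and z of brick_c in the frame of shaker between 0.107 and 0.115 m and angle between brick_c's own z axis and vertical below 0.06 rad and angle between the x axis of brick_c and the y axis of shaker, either way round below 0.1 rad and contact force between the fingers and brick below 0.1 N and linear speed of brick below 0.02 m/s and distance of each of bottle, module from where it was at the start of the episode below 0.015 m and angle between each of bottle, module's own z axis and vertical below 0.08 rad), for 0.2 s.
2. the green start key is pressed until it clicks (horizontal distance between brick_c and gap_mat below 0.008 m and z of brick_c in the frame of shaker between 0.107 and 0.115 m and angle between brick_c's own z axis and vertical below 0.06 rad and angle between the x axis of brick_c and the y axis of shaker, either way round below 0.1 rad and value of joint start_key above 0.001 m), for 0.1 s.
At the end, for the whole second after the job is handed in: The teal brick stands upright (within 0.06 rad) on the tray floor (within 4 mm), in the middle of the empty place within 8 mm, length along the tray within 0.1 rad, released and at rest; bottle and module upright within 15 mm of their starts; both keys up; spares and bystanders undisturbed (all of step 1 and value of joint each of start_key, stop_key below 0.0006 m); the robot touches nothing.
It fails at once if the start key is pressed before the brick is in its place (value of joint start_key above 0.001 m and not (horizontal distance between brick_c and gap_mat below 0.008 m and z of brick_c in the frame of shaker between 0.107 and 0.115 m and angle between brick_c's own z axis and vertical below 0.06 rad and angle between the x axis of brick_c and the y axis of shaker, either way round below 0.1 rad)).
It fails at once if the red stop key is pressed (value of joint stop_key above 0.001 m).
It fails at once if the key panel is forced (over 40 N) (contact force between anything else and control above 40 N).
It fails at once if the brick is dropped into the tray (horizontal distance between brick_c and gap_mat below 0.03 m and contact force between the fingers and brick below 0.05 N and linear speed of brick above 0.45 m/s).
It fails at once if a tray item is tipped or taken out, or a spare brick or bystander is disturbed (moved over 25 mm, tray items 40 mm, or tipped over 0.35 rad) (distance of any of bottle, module from where it was at the start of the episode above 0.04 m or distance of any of spare_grey, spare_black, beaker, pump_head, amber from where it was at the start of the episode above 0.025 m or angle between any of bottle, module, spare_grey, spare_black, beaker, pump_head, amber's own z axis and vertical above 0.35 rad).
It also fails if it takes over 70 s, if anything falls off the work surface, if the arm or the gripper's body presses on something with over 40 N, if the wrist force passes 120 N, or if a joint passes its speed limit or range.

## Working session

There is one attempt and no reset: what is moved stays moved. The work goes in short steps, each a Python script; the robot and the scene stay as the last script left them, time stands still between calls to the robot, and variables do not carry over. Pictures are saved under pics/ and viewed, at most 10 in all, crops included, and the job is handed in when it is done.

```bash
mkdir -p pics
python3 - <<'E'
from workcell import arm
import cv2,numpy as np
np.set_printoptions(precision=3,suppress=True)
for n in("top","side"):
    f=arm.grab_frame(n); cv2.imwrite(f"pics/{n}0.png",f[:,:,::-1]); c=arm.calibration(n); print(n,c["intrinsics"],c["extrinsics"])
print(arm.calibration("wrist")); print(arm.current_orientation(),arm.current_t())
E
```

```text
top [[444.622   0.    274.963]
 [  0.    444.622 206.999]
 [  0.      0.      1.   ]] [[-0.018 -0.999  0.051  0.585]
 [-0.999  0.016 -0.039  0.013]
 [ 0.038 -0.052 -0.998  0.972]
 [ 0.     0.     0.     1.   ]]
side [[470.094   0.    278.963]
 [  0.    470.094 216.871]
 [  0.      0.      1.   ]] [[ 0.986 -0.116  0.122  0.499]
 [-0.167 -0.568  0.806 -0.816]
 [-0.024 -0.815 -0.579  0.654]
 [ 0.     0.     0.     1.   ]]
{'intrinsics': array([[342.582,   0.   , 273.893],
       [  0.   , 342.582, 207.504],
       [  0.   ,   0.   ,   1.   ]]), 'mount': array([[ 0.001, -0.947, -0.321,  0.082],
       [ 1.   ,  0.001, -0.   , -0.   ],
       [ 0.001, -0.321,  0.947, -0.144],
       [ 0.   ,  0.   ,  0.   ,  1.   ]])}
[[ 0.958  0.287 -0.   ]
 [ 0.287 -0.958  0.002]
 [ 0.    -0.002 -1.   ]] 0.1
```

View pics/top0.png

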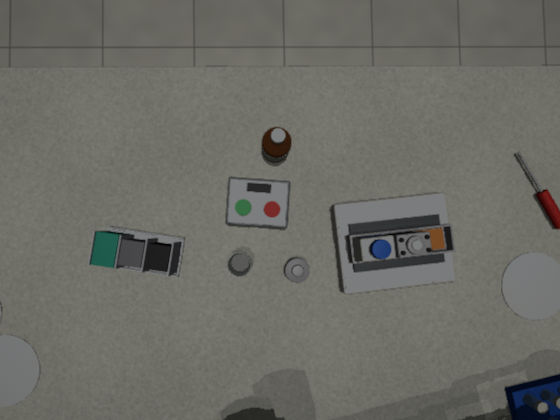

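View pics/side0.png

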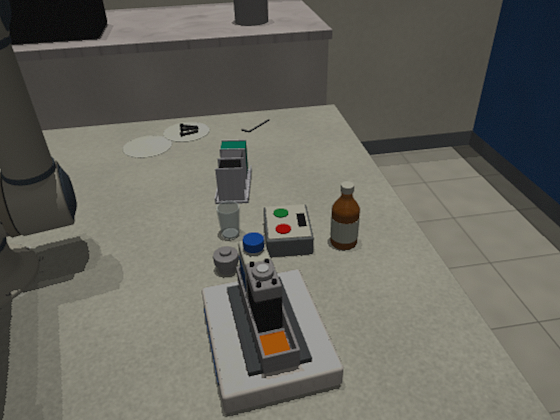

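The top view shows the teal brick at the rack's left (+y) end (105,250), the green key at (243,208) and the red at (272,209). The mat at (437,239) is in the tray's far −y place, next to the module. The side view agrees, with the mat at (275,343).

```bash
cat > h.py <<'E'
from workcell import arm
import cv2,numpy as np
np.set_printoptions(precision=4,suppress=True)
COL=dict(teal=((75,120,40),(95,255,255)),orange=((8,150,90),(20,255,255)),green=((50,100,60),(74,255,255)),red=((172,120,80),(180,255,255)),blue=((105,150,60),(122,255,255)))
def grab(n):
    p,R=arm.current_eef_pos(),arm.current_orientation()
    f=arm.grab_frame(n); c=arm.calibration(n)
    if n=="wrist":
        T=np.eye(4);T[:3,:3]=R;T[:3,3]=p;E=T@c["mount"]
    else:E=c["extrinsics"]
    return f,c["intrinsics"],E
def save(f,name): cv2.imwrite(f"pics/{name}.png",f[:,:,::-1])
def ray(K,E,uv,z):
    uv=np.atleast_2d(uv).astype(float)
    d=np.c_[uv,np.ones(len(uv))]@np.linalg.inv(K).T@E[:3,:3].T
    o=E[:3,3];return o+d*((z-o[2])/d[:,2])[:,None]
def blob(f,col):
    m=cv2.inRange(cv2.cvtColor(f,cv2.COLOR_RGB2HSV),*[np.array(x) for x in COL[col]])
    cs=cv2.findContours(m,cv2.RETR_EXTERNAL,cv2.CHAIN_APPROX_NONE)[0]
    return max(cs,key=cv2.contourArea)[:,0] if cs else None
def rect(fr,col,z):
    """blob outline cast on plane z -> centre, sizes, yaw of the long side (world)"""
    f,K,E=fr;c=blob(f,col);P=ray(K,E,c,z)[:,:2]
    (ctr,wh,a)=cv2.minAreaRect((P*1000).astype(np.float32))
    if wh[0]<wh[1]: wh=wh[::-1];a+=90
    return np.array(ctr)/1000,np.array(wh),(a+90)%180-90,c.mean(0)
def down(yaw):  # tool z down, tool y at yaw (rad)
    y=np.array([np.cos(yaw),np.sin(yaw),0]);z=np.array([0,0,-1.]);return np.c_[np.cross(y,z),y,z]
E
python3 - <<'E'
from h import *
fr=grab("top")
for c,z in(("teal",.096),("orange",.067),("green",.0503),("red",.0503),("blue",.182)): print(c,*rect(fr,c,z))
for n,uv,z in(("amber",(278,135),.15),("pump",(240,263),.0),("beaker",(296,269),.03)):print(n,ray(*fr[1:],uv,z))
print("shaker top corners",ray(*fr[1:],[(335,206),(443,194),(453,284),(344,292)],.05))
print("rack corners",ray(*fr[1:],[(111,228),(184,236)],.0))
E
```

```text
teal [0.5543 0.3105] [65.0479 44.7474] -9.388824462890625 [104.5514 248.7664]
orange [ 0.5613 -0.3528] [39.7569 29.5146] 8.153655052185059 [435.8571 237.8254]
green [0.6332 0.043 ] [29.0493 28.9541] -0.86114501953125 [242.8049 206.8537]Traceback (most recent call last):
  File "<stdin>", line 3, in <module>
  File "h.py", line 23, in rect
    f,K,E=fr;c=blob(f,col);P=ray(K,E,c,z)[:,:2]
                             ~~~^^^^^^^^^
  File "h.py", line 15, in ray
    d=np.c_[uv,np.ones(len(uv))]@np.linalg.inv(K).T@E[:3,:3].T
      ~~~~~~~~~~~~~~~~~~~~~~~~~~^~~~~~~~~~~~~~~~~~~
ValueError: matmul: Input operand 1 has a mismatch in its core dimension 0, with gufunc signature (n?,k),(k,m?)->(n?,m?) (size 3 is different from 2)
```

Teal measures 65.0 × 44.7 mm in the top view, which matches its given size. The mat is partly hidden, so I'll look at it from the wrist, then at the brick.

Run:
```python
from h import *
print(arm.solve_ik([.559,-.345,.27],down(.142+np.pi)))
arm.move_ptp([.559,-.345,.27],down(.142+np.pi))
fr=grab("wrist");save(fr[0],"w1")
print(arm.current_eef_pos(),*rect(fr,"orange",.067),arm.current_t())
fr=grab("top");save(fr[0],"t1")
```

```text
[-0.6047  0.2633  0.9696 -0.      1.9087  2.3949]
[ 0.5586 -0.3455  0.27  ] [ 0.5581 -0.3406] [56.9266 41.7155] -84.25509262084961 [273.1797 176.1106] 2.3
```

View pics/w1.png

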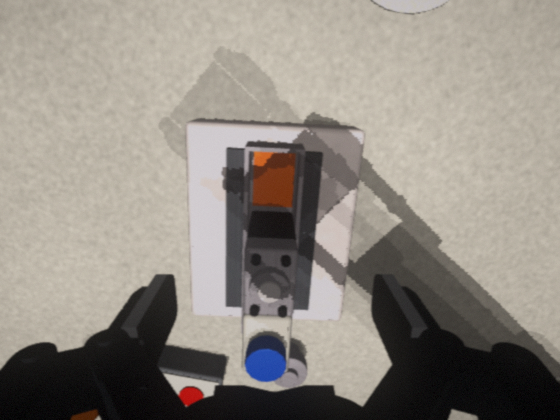

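The wrist view shows the whole mat at (273,178) and the shaker's top corners near (188,122), (362,130), (341,320) and (192,316). I'll get the yaw from the shaker's edges and tray walls.

Run:
```python
from h import *
fr=grab("wrist");f,K,E=fr
# subpixel corners of the shaker top, top view & wrist
def yaws(K,E,q,z,tag):
    P=ray(K,E,q,z)[:,:2]; 
    print(tag,P.mean(0),[ (round(float(np.linalg.norm(d)*1000),1),round(float(np.degrees(np.arctan2(d[1],d[0]))),1)) for d in np.roll(P,-1,0)-P])
yaws(K,E,[(188,122),(362,130),(341,320),(192,316)],.05,"wrist shaker")
im=cv2.imread("pics/top0.png")[:,:,::-1];c=arm.calibration("top")
yaws(c["intrinsics"],c["extrinsics"],[(335,206),(443,194),(453,284),(344,292)],.05,"top shaker")
# mat edges: fit lines to left/right/top/bottom of the contour
ct=blob(f,"orange");P=ray(K,E,ct,.067)[:,:2]
q=cv2.boxPoints(cv2.minAreaRect(ct.astype(np.float32)));yaws(K,E,q,.067,"mat")
a=np.radians(7);R=np.array([[np.cos(a),-np.sin(a)],[np.sin(a),np.cos(a)]])
L=(P-P.mean(0))@R; hi,lo=L.max(0),L.min(0)
for ax in(0,1):
  for s,e in((1,hi),(-1,lo)):
    m=(abs(L[:,ax]-e[ax])<.004)&(abs(L[:,1-ax])<(.022 if ax==0 else .015))
    k=np.polyfit(L[m,1-ax],L[m,ax],1);print("xy"[ax],s,m.sum(),"off mm",k[1]*1000,"deg",7+np.degrees(np.arctan(k[0]))*(-1 if ax==0 else 1))
print(P.mean(0))
cv2.imwrite("pics/w2.png",cv2.resize(f[110:340,170:380,::-1],None,fx=2.6,fy=2.6,interpolation=cv2.INTER_CUBIC))
```

```text
wrist shaker [ 0.5521 -0.2756] [(180.8, -174.4), (235.5, 96.4), (187.8, 6.3), (237.9, -85.3)]
top shaker [ 0.5513 -0.2709] [(231.1, -84.6), (189.5, -175.7), (230.1, 92.8), (179.1, 4.6)]
mat [ 0.5589 -0.3406] [(56.1, -87.1), (41.8, -176.1), (56.2, 95.1), (44.0, 3.7)]
x 1 45 off mm 17.9165755978213 deg 5.72193577878846
x -1 34 off mm -21.826611960864998 deg 6.90230910088236
y 1 28 off mm 30.515222948750814 deg 4.095391252484554
y -1 30 off mm -23.67150507071845 deg 0.7643098226207536
[ 0.5605 -0.3441]
```

View pics/w2.png

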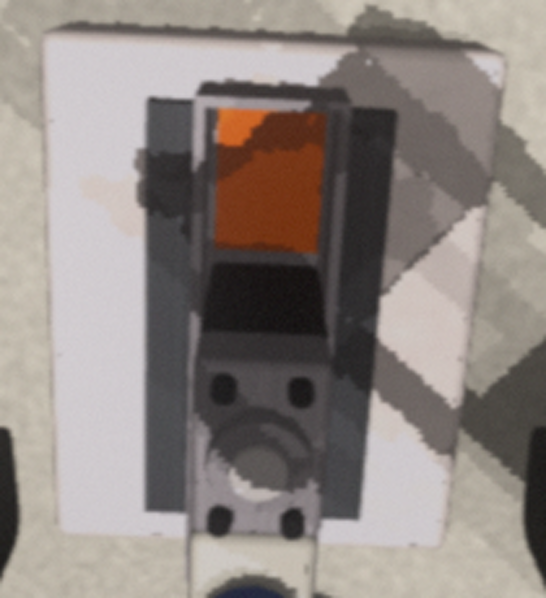

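The crop shows the tray walls clearly; yaw comes out around 5.3° and the mat centre at (0.558, −0.3405) from both the mat and the shaker centre. Next is a close look at the teal brick.

Run:
```python
from h import *
f,K,E=grab("wrist")
w=lambda x,y:(x/2.6+170,y/2.6+110)
P=ray(K,E,[w(196,97),w(191,500),w(351,97),w(333,330)],.096)[:,:2]
for i in(0,2): d=P[i]-P[i+1];print("wall",P[i],P[i+1],np.degrees(np.arctan2(-d[1],-d[0]))-90)
print("width",np.linalg.norm(P[0]-P[2]),(P[0]+P[2])/2)
yaw=np.radians(-9.4)
for h in(.30,.22):
    arm.move_ptp([.5543,.3105,h],down(yaw)); fr=grab("wrist");save(fr[0],f"w3_{h}")
    print(h,*rect(fr,"teal",.096),arm.current_joints(),arm.current_t())
```

```text
wall [ 0.5891 -0.3746] [ 0.5719 -0.2082] 5.907377168234191
wall [ 0.5345 -0.3825] [ 0.5261 -0.2926] 5.3906420476624675
width 0.05514621710973038 [ 0.5618 -0.3785]
0.3 [0.5526 0.3089] [63.1357 43.6986] -9.438484191894531 [276.1992 176.2191] [ 0.4558  0.2175  0.969  -0.0002  1.9553  0.6214] 4.8333
0.22 [0.553  0.3086] [64.6371 43.7223] -9.365859985351562 [273.8919 198.9923] [ 0.4565  0.1853  1.1444 -0.0001  1.8101  0.6212] 5.3
```

View pics/w3_0.22.png

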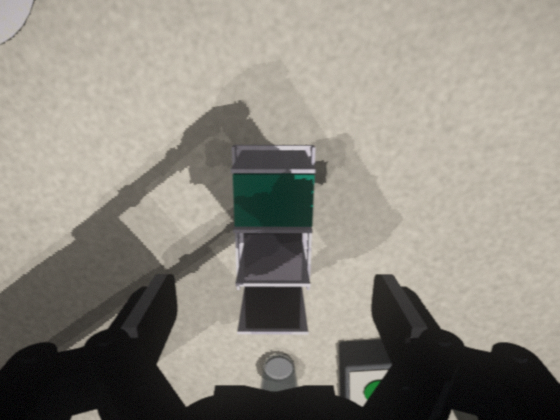

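The wrist view has the teal top centred at (274,199), giving (0.553, 0.309) and yaw −9.4°, consistent with the top view. I'll grasp it, lift, and stand it on free bench at (0.68, 0.19).

Run:
```python
from h import *
y=np.radians(-9.4);c=[.553,.309]
arm.move_ptp([*c,.13],down(y))
print("hit",arm.move_straight([*c,.05],v=.08,f_stop=8),arm.current_eef_pos())
arm.gripper_to(.055,40);print(arm.current_width(),arm.current_grip_force(),arm.current_eef_pos())
print(arm.move_straight([*c,.20],v=.1,f_stop=15),arm.current_width(),arm.current_wrist_force(),arm.current_t())
fr=grab("side");save(fr[0],"s2")
```

```text
hit False [0.5534 0.3092 0.0509]
0.06431165816151481 45.13300895690918 [0.5535 0.3092 0.051 ]
False 0.06459100552314459 [ 0.9078  0.1927 -0.6919] 8.875
```

View pics/s2.png

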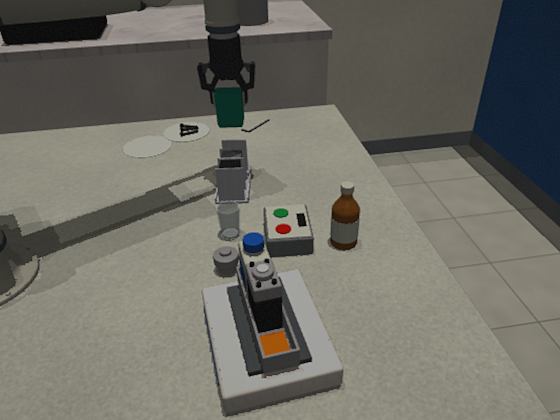

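The brick hangs upright in the gripper at (229,105) and the rack is undisturbed. I'll stand it down, then look before regrasping.

Run:
```python
from h import *
c=[.68,.19]
arm.move_ptp([*c,.20],down(0))
arm.move_straight([*c,.054],v=.12)
print("touch",arm.move_straight([*c,.038],v=.02,f_stop=3),arm.current_eef_pos(),arm.current_wrist_force())
arm.gripper_to(.083);arm.move_straight([*c,.22],v=.12)
arm.move_ptp([*c,.22],down(np.pi/2))
fr=grab("wrist");save(fr[0],"w4");print(*rect(fr,"teal",.09),arm.current_t())
```

```text
touch True [0.68   0.19   0.0449] [0.6417 0.1187 5.0201]
[0.6748 0.1889] [74.8588 42.7782] 0.2634859085083008 [271.721  191.8398] 14.9417
```

View pics/w4.png

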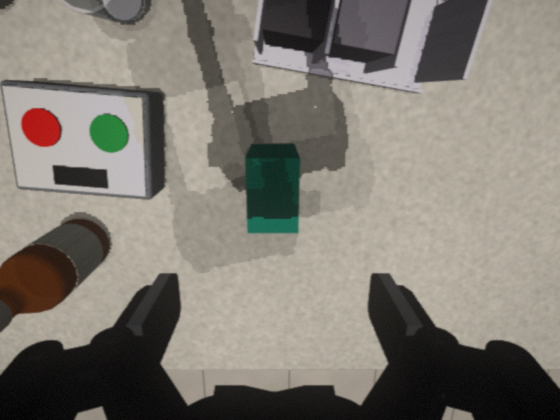

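The view shows the brick upright, its top face spanning about (247–299, 160–232). Its far edge puts the centre at (0.680, 0.189) with yaw about 0°. I'll regrasp across the 44 mm and hover over the gap.

Run:
```python
from h import *
c=[.6797,.1892];R=down(-np.pi/2)
arm.move_ptp([*c,.20],R)
print("hit",arm.move_straight([*c,.0455],v=.1,f_stop=8))
arm.gripper_to(.035,40);print(arm.current_width(),arm.current_grip_force(),arm.current_eef_pos())
arm.move_straight([*c,.27],v=.15)
print(arm.solve_ik([.558,-.341,.27],down(np.radians(-174.35))))
arm.move_ptp([.558,-.341,.27],down(np.radians(-174.35)))
arm.move_straight([.558,-.341,.155],v=.1)
print(arm.current_width(),arm.current_eef_pos(),arm.current_t())
fr=grab("wrist");save(fr[0],"w5")
```

```text
hit False
0.04366193337085772 40.92599630355835 [0.6799 0.1892 0.0459]
[-0.6006  0.2547  0.9796 -0.      1.9073  2.4424]
0.04316523385239277 [ 0.5584 -0.3413  0.1562] 24.6417
```

View pics/w5.png

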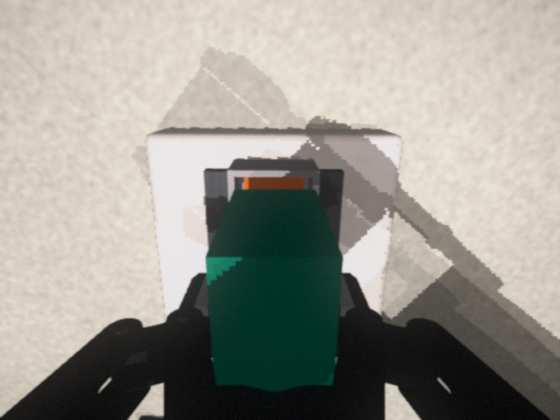

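The brick hangs over the gap: its foot edge is at about (237–318,190), and the tray end wall's outer top corners are at about (229,170) and (319,170). I'll compare them in metres.

Run:
```python
from h import *
f,K,E=grab("wrist")
cv2.imwrite("pics/w6.png",cv2.resize(f[150:270,190:360,::-1],None,fx=4.6,fy=4.6,interpolation=cv2.INTER_CUBIC))
a=np.radians(5.65);u=np.array([np.cos(a),np.sin(a)]);v=np.array([-u[1],u[0]]);t=arm.current_eef_pos()[:2]
for n,q,z in(("brick top",[(208,257),(343,257)],.2003),("foot",[(237,190),(318,190)],.1148),("tray",[(229,170),(319,170)],.096),("mat far",[(243,178),(305,178)],.067)):
    P=ray(K,E,q,z)[:,:2]-t;print(n,"along x",P@u*1000,(P@u).mean()*1000,"along y",P@v*1000)
```

```text
brick top along x [ 20.9447 -22.7855] -0.9204281163890851 along y [-31.5005 -31.5836]
foot along x [ 20.4786 -25.0304] -2.275887104619073 along y [-29.86   -29.9278]
tray along x [ 27.0444 -27.587 ] -0.2713142905230552 along y [-37.1375 -37.2127]
mat far along x [ 21.4112 -21.8973] -0.2430417318518216 along y [-25.0443 -25.1059]
```

View pics/w6.png

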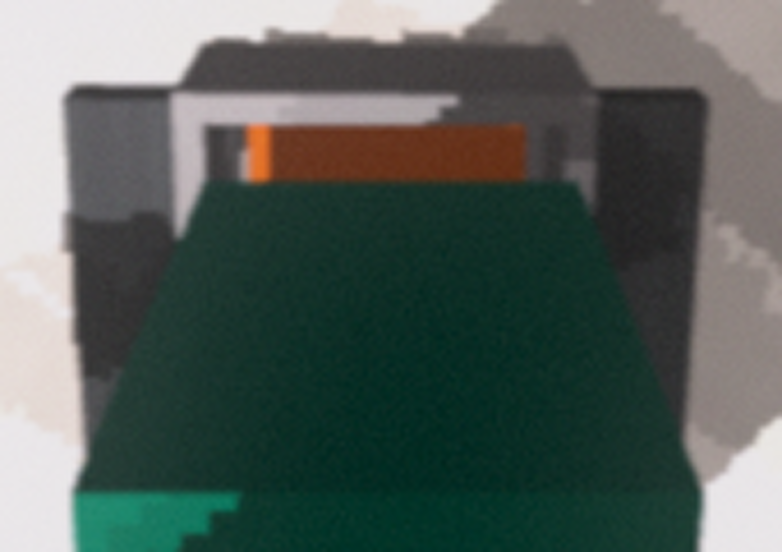

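Refined from the crop, the foot centre is within about 0.6 mm of the tray's centreline and the ends have about 1 mm clearance each. I'll lower it under force watch.

Run:
```python
from h import *
p=np.array(arm.current_eef_pos())+[.0004,-.0003,0]
h=arm.move_straight([p[0],p[1],.1185],v=.03,f_stop=5);print(h,arm.current_eef_pos(),arm.current_wrist_force())
if not h:
    h=arm.move_straight([p[0],p[1],.1085],v=.015,f_stop=4);print(h,arm.current_eef_pos(),arm.current_wrist_force())
print(arm.current_torque(),arm.current_width(),arm.current_t())
```

```text
False [ 0.5589 -0.3416  0.1189] [ 0.054  -0.1915 -0.3701]
True [ 0.5586 -0.3416  0.1118] [-0.2009 -0.5855  4.4515]
[-0.0072  0.0138  0.0085] 0.043494375503766766 26.6
```

Contact came at 0.1118, against a predicted seat of 0.1119, so it is on the floor. I'll release, retreat and check.

Run:
```python
from h import *
p=arm.current_eef_pos()
arm.gripper_to(.066);print(arm.current_grip_force())
arm.move_straight([p[0],p[1],.30],v=.15)
fr=grab("wrist");print(*rect(fr,"teal",.156))
arm.move_ptp([.633,.043,.25],down(0.))
fr=grab("top");save(fr[0],"t2");print("top",*rect(fr,"teal",.156))
fw=grab("wrist");save(fw[0],"w7");print("green",*rect(fw,"green",.0503),rect(fr,"green",.0503)[0],arm.current_t())
s=grab("side");save(np.vstack([s[0][200:400,150:400],fr[0][130:330,300:550]]),"st")
```

```text
0.0
[ 0.5582 -0.3423] [67.6721 43.5131] -84.03901147842407 [272.9328 188.1818]
top [ 0.56   -0.3393] [63.8752 44.9231] -84.4331226348877 [447.2727 240.3091]Traceback (most recent call last):
  File "<stdin>", line 8, in <module>
  File "h.py", line 23, in rect
    f,K,E=fr;c=blob(f,col);P=ray(K,E,c,z)[:,:2]
                             ~~~^^^^^^^^^
  File "h.py", line 15, in ray
    d=np.c_[uv,np.ones(len(uv))]@np.linalg.inv(K).T@E[:3,:3].T
      ~~~~~~~~~~~~~~~~~~~~~~~~~~^~~~~~~~~~~~~~~~~~~
ValueError: matmul: Input operand 1 has a mismatch in its core dimension 0, with gufunc signature (n?,k),(k,m?)->(n?,m?) (size 3 is different from 2)
```

Run:
```python
from h import *
COL["green"]=((45,90,20),(74,255,255))
fr=grab("wrist");b=blob(fr[0],"green");print("n",None if b is None else len(b))
if b is not None and len(b)>20:print(*rect(fr,"green",.0503))
s=grab("side");print(arm.current_t())
w=np.vstack([s[0][200:400],fr[0][:400]]);save(w,"st")
# key from the earlier wrist picture w4 (TCP .68,.19,.22, yaw 90)
T=np.eye(4);T[:3,:3]=down(np.pi/2);T[:3,3]=[.68,.19,.22];c=arm.calibration("wrist")
f4=cv2.imread("pics/w4.png")[:,:,::-1].copy();print("w4",*rect((f4,c["intrinsics"],T@c["mount"]),"green",.0503))
```

```text
n 89
[0.632 0.042] [31.6172 30.9625] 89.98533630371094 [273.4382 176.8876]
30.7
w4 [0.6323 0.0409] [32.7976 32.7514] -48.830238342285156 [108.4712 132.6154]
```

View pics/st.png

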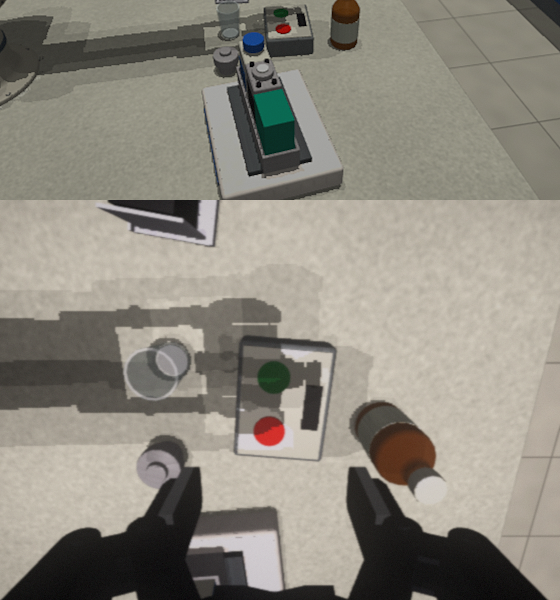

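The brick stands upright in the tray in the module's line, at (275,120) in the upper half, with nothing else moved. The green key is at (273,377) in the lower half, and three views agree on (0.632, 0.0415). Now I'll press it.

Run:
```python
from h import *
k=[.632,.0415]
arm.gripper_to(0.0)
arm.move_ptp([*k,.09],down(0.)); arm.move_straight([*k,.057],v=.05)
f0=np.array(arm.current_wrist_force())
h=arm.move_straight([*k,.044],v=.006,f_stop=9);print(h,arm.current_eef_pos(),np.array(arm.current_wrist_force())-f0)
arm.dwell(.4);print(arm.current_eef_pos(),np.array(arm.current_wrist_force())-f0)
```

```text
True [0.632  0.0415 0.0496] [-1.737   0.213   6.0056]
[0.632  0.0415 0.0497] [-2.192   0.1525  6.2301]
```

Only about 6 N is held, so I'll press on in small steps.

Run:
```python
from h import *
k=[.632,.0415];z=.0495
for i in range(14):
    z-=.0002;arm.move_straight([*k,z],v=.006);arm.dwell(.1)
    F=arm.current_wrist_force();print(round(z,4),arm.current_eef_pos()[2],F)
    if F[2]>11:break
arm.dwell(.4);print(arm.current_wrist_force(),arm.current_eef_pos())
arm.move_straight([*k,.12],v=.08);print(arm.current_wrist_force(),arm.current_t())
```

```text
0.0493 0.04988230459141325 [-2.8495  0.4306  5.4982]
0.0491 0.04977998493815315 [-3.1683  0.386   6.0749]
0.0489 0.04964333238078078 [-2.3624  0.9838  5.8269]
0.0487 0.04955149855364628 [-3.6954  0.1769  6.9834]
0.0485 0.04942373202568734 [-4.0336 -0.3314  6.4853]
0.0483 0.049341121202130314 [-3.5365 -0.737   8.1388]
0.0481 0.04919830859260718 [-4.0643 -0.1873  7.871 ]
0.0479 0.049095819414876674 [-5.1978 -0.7962  7.3313]
0.0477 0.049040276115855264 [-4.4737  0.6009  7.7049]
0.0475 0.04903883183357283 [-4.693  -0.1454  8.8598]
0.0473 0.04906934565388926 [-5.9017 -0.1879  9.7449]
0.0471 0.04902118622947105 [-6.058   0.1229 10.9327]
0.0469 0.049034244320397005 [-6.7807 -0.7204 11.5857]
[-6.3394 -0.3755 12.1293] [0.6321 0.0415 0.049 ]
[0.6259 0.14   0.1776] 40.8
```

The key bottomed out at about 12 N and was held about 0.5 s, well past the click. I'll lift clear, do one numeric check, and hand in.

Run:
```python
from h import *
arm.move_straight([.632,.0415,.25],v=.15);arm.move_ptp([.45,.0415,.3],down(0.))
print(*rect(grab("top"),"teal",.156),arm.current_t())
arm.dwell(.3);print(arm.job_done())
```

```text
[ 0.5599 -0.3393] [63.8751 44.7066] -84.43383741378784 [447.2685 240.3333] 42.65
the job is handed in; nothing more can be done
None
```

The teal brick stands upright and released in the tray's empty place, the green key was pressed to full travel and let go, and I handed the job in at about 43 s; no verdict came back.

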